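Stick infuser into the gold flask

ROBOT

A 7-joint arm with a two-finger parallel gripper is mounted at the origin on the work surface. World frame = base frame: x ahead of the robot, y to its left, z up, the work surface at z = 0. Lengths are in m, angles in rad, forces in N, time in s.
With the tool pointing down it reaches from about 0.4 to 0.85 m from the base axis. Payload 10.4 kg.
Tool frame: the origin (TCP) lies between the finger pads; the fingertips stand 19 mm ahead of it and the grasp point (between the pads) is the TCP; z points along the fingers, y is the direction in which the jaws open and shut (so a half turn about z gives the same grasp; the last joint's range is limited). The gripper opens to 85 mm and grips with 20 to 120 N. Pads are 22 mm wide; open, the fingers measure 114 mm over their backs; the gripper's body (76 mm by 85 mm) begins 54 mm behind the grasp point. The pads swing forward as they close: fully open they stand 13 mm farther back than shut.
Start: joints at [-1.205, 0.332, -0.065, 1.46, 0.022, 1.35, -0.088], TCP at [0.237, 0.578, 0.25] pointing down, gripper open.
Joint ranges: [-2.6, 2.6], [-0.5, 2.12], [-1.47, 1.34], [0.16, 2.42], [-1.27, 4.41], [0.06, 2.06], [-2.6, 2.6]. Speed limits (rad/s): [2.22, 2.22, 2.79, 2.79, 3.14, 3.14, 3.14].

INTERFACE

Orientations are given as a unit quaternion [x, y, z, w].
In Python, from workcell import manip gives the robot as it stands.
- The arm moves only by the shell command python3 -m jog 'ROWS' [FORCE]. ROWS is JSON, a list of rows, each an object with "offset": the shift along the tool's x, y, z as a fraction of full scale, a list of three; "rotation": the turn, a rotation vector about the tool's x, y, z as a fraction of full scale, a list of three; "fingers": the opening, from -1 (shut) to 1 (fully open), so that 0 is half open. A call has 1 to 8 rows; each row shifts and turns the commanded pose from where the row before left it, along the tool's axes as they then stand; what a row does not reach is not made up. Full scale, the value 1, is 0.15 m for a shift and 2 rad for a turn. A row lasts 1/8 s, in which the tool goes at most 62.5 mm and 10.7 degrees, less where a joint would pass 70% of its speed; a pose out of reach is approached as far as the arm can. A call with a number of a shift or a turn outside -1 to 1 is refused whole. A call with a gripper value outside its range is refused whole. The fingers move at their own pace and stop on an object; FORCE is the grip in N (left out, the last holds). Time passes only in rows, so rows that do not move let the fingers close. It gives the time, the measured TCP pose, the force and the opening at its end, in the units of the state.
- manip.get_obs(): the state, without advancing time (a new reading comes with each control period).
- manip.camera(name): name is "scene" or "top"; returns the picture (420x560x3 uint8, red, green, blue); there is no depth.
- manip.camera_info(name): a dict with "mtx" (3x3 intrinsics, pixels), "xyz" and "rotation" of the camera in the world. Camera axes: x right, y down, z forward; pixel columns grow to the right and rows downward; lengths in m; the calibration is good to about 2 mm. A picture is of the moment at which its call begins. camera_info takes no time and is no camera call.
- manip.hand_in(): hands the job in, once; it reports no verdict.
Trained networks look in the newest picture that a camera, given by its name, has taken for a name from the list of things; names that differ only in an ending like _2 or _b are one class to them, and where a whole thing is asked for, a point or a joint stands for the part that bears it (a point fixed in the world has none). Each returns a list of dicts, best first, with "conf" (0 to 1); they miss things now and then, are a little off and sometimes report something else, mostly with a low value. They report only what shows in the picture. A call takes as long as a camera call.
- manip.recognise(camera, query): "bbox" ([left, top, right, bottom] in pixels, round what is visible of it).
The state is a dict: "clock": time; "joint_pos": joint angles; "joint_velocities": joint speeds; "tau": joint torques, N m; "position": TCP position; "ee_rot": TCP orientation; "ft_force": force on the tool from outside, world axes, zero at the start; "torque": the same for the moment, N m; "grip_width": opening from 0.0 (shut) to 1.0 (fully open).
Only numpy, scipy, OpenCV 4.12 (cv2) and the standard library are available. Lean on these libraries where they do the work, as an engineer would, in place of code of your own. Each camera call takes 0.05 s, during which the arm holds its last target. There are 200 camera calls.

TASK

Take the stick tea infuser (the one with the wide disc and the wooden handle) out of the wooden rack and lower its stem into the mouth of the open gold flask until the disc sits on the rim, letting go only when it is all but home. Leave the thin stirring stick hanging in the rack, leave the capped gold flask where it is, and do not tip the open flask.

Things in the scene. Friction and masses are not known exactly. Their poses are not given: they have to be found in the camera images.
- infuser_grip (a point): Loose upright stick infuser, 141 mm, about 70 g, hung by its disc in a wooden rack. Upwards: steel stem 10 mm dia, 72 long; disc 48 dia, 5 thick; round wooden handle 18 dia, 64 tall. Point: mid-handle on the axis, 37 mm above the disc's underside (which starts on the rack's top, 85 mm above the worktop), 109 mm above the stem's tip. z up along the stick; yaw means nothing.
- flask_mouth (a point): The open gold-coloured flask, loose, upright, 120 mm tall, about 450 g: body 68 mm dia, sloping shoulder, neck 42 mm outer dia, round mouth 32 mm inner dia; hollow down to its floor 114 mm below the rim. Point: centre of the mouth, level with the rim. z points up out of the mouth.
- stirrer_ball (a point): Thin steel stirrer in the rack's other hole, 80 mm from the infuser: stem 6 mm dia, disc 26 dia, stalk, ball 16 dia on top. Point: the ball's centre, 123 mm above the worktop, level with mid-handle of the infuser. Not to be moved. The rack is fixed, 170 mm long (along the line of the two sticks), 70 wide, 85 high; holes 16 dia through its top board.
- capped_flask_center (a point): A second gold-coloured flask with the same body, loose, closed with a gold-coloured screw cap 48 mm in diameter; 138 mm tall in all, body 68 mm in diameter. Point: on its axis half-way up, 69 mm above the worktop. Not to be moved.

How it is judged:
By the outcome, as a careful person would: the job done as asked, in the order asked, and still so for the second after the job is handed in, with the robot touching nothing.
It also fails if it takes over 37 s, if anything falls off the work surface, if the arm or the gripper's body presses on something with over 40 N, if the wrist force passes 120 N, or if a joint passes its speed limit or range.

## Working session

There is one attempt and no reset: what is moved stays moved. The work goes in short steps, Python scripts to look and compute and a shell command to move; the robot and the scene stay as the last step left them, time stands still between calls to the robot, and variables do not carry over. Pictures are saved under pics/ and viewed, about 8 in all and at most 12, crops included, and the job is handed in when it is done.

```bash
mkdir -p pics; ls
cat > h.py <<'E'
import numpy as np, cv2
from workcell import manip
from scipy.spatial.transform import Rotation as R
def cam(n):
    i=manip.camera_info(n); r=np.array(i['rotation'],float)
    r=r if r.shape==(3,3) else R.from_quat(r).as_matrix()
    return np.array(i['mtx']),np.array(i['xyz']),r
def ray(n,uv,z):
    K,p,r=cam(n); d=r@np.linalg.inv(K)@[uv[0],uv[1],1]
    return p+d*(z-p[2])/d[2]
def proj(n,X):
    K,p,r=cam(n); c=K@(r.T@(np.array(X)-p)); return c[:2]/c[2]
def snap(n,f,s=1):
    im=manip.camera(n); cv2.imwrite('pics/'+f,im[:,:,::-1]); return im
E
python3 - <<'E'
from h import *
for n in ['scene','top']:
    im=snap(n,n+'0.png'); print(n,manip.camera_info(n))
    for q in ['infuser_grip','flask_mouth','stirrer_ball','capped_flask_center']:
        for d in manip.recognise(n,q)[:3]: print(q,np.round(d['bbox'],1),round(d['conf'],2))
o=manip.get_obs();print(o)
E
```

```text
pics
scene {'mtx': array([[487.29683705,   0.        , 280.3969411 ],
       [  0.        , 487.29683705, 211.38469545],
       [  0.        ,   0.        ,   1.        ]]), 'xyz': array([1.06742633, 0.12923145, 0.93262395]), 'rotation': array([ 0.59857867,  0.74505648, -0.22614786, -0.18828586])}
infuser_grip [246.6 208.5 265.6 243.7] 0.94
flask_mouth [388.1 202.7 426.9 256.4] 0.64
stirrer_ball [287.5 233.7 297.2 254.9] 0.5
capped_flask_center [130.6 150.4 167.9 204. ] 0.88
top {'mtx': array([[440.87631906,   0.        , 271.43744189],
       [  0.        , 440.87631906, 207.13388443],
       [  0.        ,   0.        ,   1.        ]]), 'xyz': array([0.36584694, 0.01362914, 1.18278735]), 'rotation': array([-0.69843792,  0.71099772, -0.05871106,  0.05674259])}
infuser_grip [276.4 191.5 295.1 211.6] 0.54
flask_mouth [148.  229.6 183.8 257. ] 0.6
capped_flask_center [373.4 228.1 417.1 259.7] 0.61
{'clock': 0.5, 'joint_pos': array([-1.20459436,  0.33220557, -0.06468211,  1.46013082,  0.02158949,
        1.34990998, -0.08849645]), 'joint_velocities': array([ 0.00073676, -0.00134157, -0.00060291, -0.00169396,  0.00027235,
        0.00121831, -0.0004074 ]), 'tau': array([-3.05820470e-05, -6.24744344e+01,  4.92606650e-02, -3.91557527e+01,
        1.64986047e-02,  2.43122275e-03,  1.07660773e-05]), 'position': array([0.23691738, 0.57835859, 0.25031926]), 'ee_rot': array([ 1.93184617e-01,  9.81162425e-01,  2.12695418e-05, -6.03143681e-06]), 'ft_force': array([ 0.33002285,  0.31755391, -0.2316848 ]), 'torque': array([-0.06502982,  0.07240091, -0.01629584]), 'grip_width': 1.001518321132161}
```

Run:
```python
import cv2,numpy as np
a=cv2.imread('pics/scene0.png')[120:300,100:460];b=cv2.imread('pics/top0.png')[150:330,120:480]
c=np.vstack([a,b]);cv2.imwrite('pics/both0.png',cv2.resize(c,None,fx=1.65,fy=1.65,interpolation=cv2.INTER_CUBIC))
```

```text
(no output)
```

View pics/both0.png

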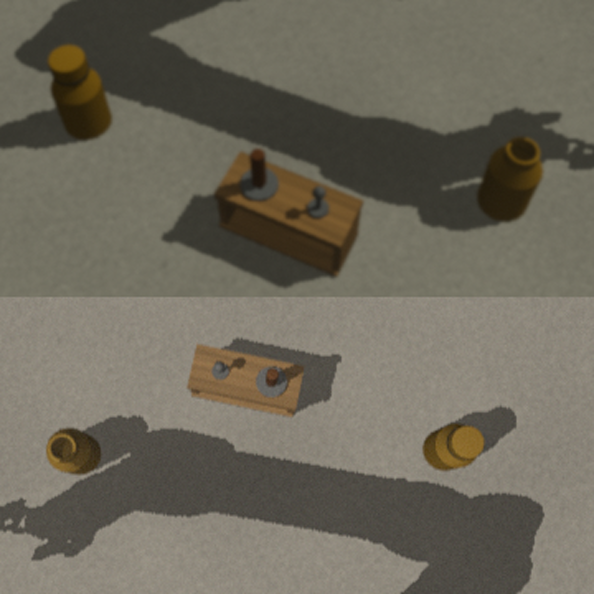

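The pictures agree with the detector. In the scene camera, the infuser disc is at about (257,232), the open mouth at (416,212) and the stirrer ball at (294,236). In the top camera, the mouth is at about (159,241), the handle top at (285,195.5) and the capped flask on the right.

Run:
```python
from h import *
for nm,z,s,t in [('disc',.09,(257,232),(284.8,201.5)),('htop',.154,(256.4,212.7),(284.8,195.5)),('mouth',.12,(416.4,212.1),(158.8,240.9)),('ball',.123,(294,236.4),(254,193.6)),('cap',.138,(141,154.5),(401,236.5))]:
    print(nm,ray('scene',s,z).round(4),ray('top',t,z).round(4))
a,b=[cv2.imread(f'pics/{n}0.png') for n in('scene','top')]
c=np.hstack([cv2.resize(a[190:270,235:315],None,fx=5,fy=5,interpolation=2),cv2.resize(b[160:240,250:330],None,fx=5,fy=5,interpolation=2)])
d=np.hstack([cv2.resize(a[195:235,376:456],None,fx=5,fy=5,interpolation=2),cv2.resize(b[222:262,130:210],None,fx=5,fy=5,interpolation=2)])
cv2.imwrite('pics/z.png',np.vstack([c,d]))
```

```text
disc [ 0.5655 -0.0201  0.09  ] [ 0.5598 -0.0249  0.09  ]
htop [ 0.5614 -0.0203  0.154 ] [ 0.5629 -0.023   0.154 ]
mouth [0.4671 0.2882 0.12  ] [0.4634 0.2822 0.12  ]
ball [0.5792 0.0582 0.123 ] [0.5749 0.0512 0.123 ]
cap [ 0.4593 -0.2995  0.138 ] [ 0.462  -0.2975  0.138 ]
```

View pics/z.png

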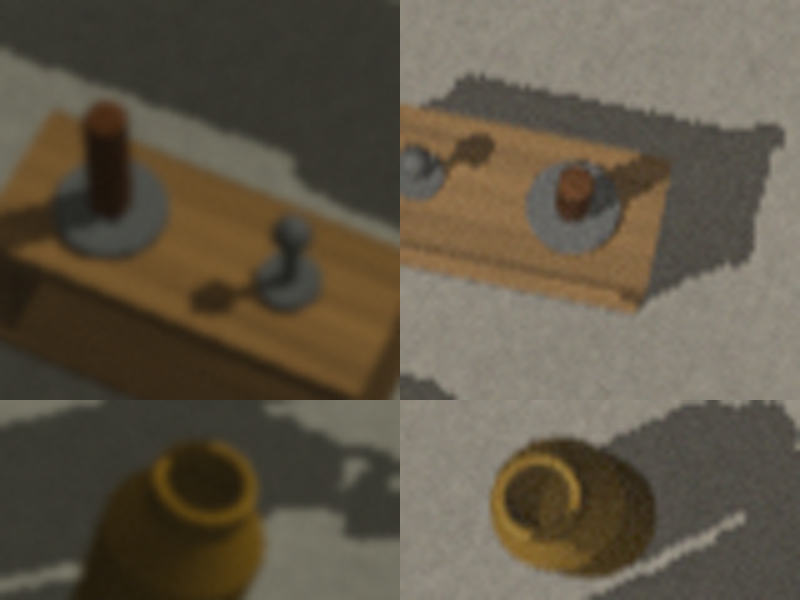

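```bash
python3 -m jog '[{"offset":[-0.1,-0.08,0],"rotation":[0,0,0],"fingers":0},{"offset":[-0.2,-0.17,0],"rotation":[0,0,0],"fingers":0},{"offset":[-0.25,-0.205,0],"rotation":[0,0,0],"fingers":0},{"offset":[-0.25,-0.205,0],"rotation":[0,0,0],"fingers":0},{"offset":[-0.25,-0.205,0],"rotation":[0,0,0],"fingers":0},{"offset":[-0.25,-0.205,0],"rotation":[0,0,0],"fingers":0},{"offset":[-0.25,-0.205,0],"rotation":[0,0,0],"fingers":0},{"offset":[-0.25,-0.205,0],"rotation":[0,0,0],"fingers":0}]' 40; python3 -m jog '[{"offset":[-0.25,-0.205,0],"rotation":[0,0,0],"fingers":0},{"offset":[-0.25,-0.205,0],"rotation":[0,0,0],"fingers":0},{"offset":[-0.25,-0.205,0],"rotation":[0,0,0],"fingers":0},{"offset":[-0.25,-0.205,0],"rotation":[0,0,0],"fingers":0},{"offset":[-0.25,-0.205,0],"rotation":[0,0,0],"fingers":0},{"offset":[-0.25,-0.205,0],"rotation":[0,0,0],"fingers":0},{"offset":[-0.2,-0.17,0],"rotation":[0,0,0],"fingers":0},{"offset":[0,0,0],"rotation":[0,0,0],"fingers":0}]'
cat >> h.py <<'E'
def to(x,y,z):
    o=manip.get_obs(); r=R.from_quat(o['ee_rot']).as_matrix()
    print('t',o['clock'],'pos',o['position'].round(4),'toolz',r[:,2].round(3),'grip',round(o['grip_width'],3),'F',o['ft_force'].round(1))
    print('frac',(r.T@(np.array([x,y,z])-o['position'])/.15).round(3))
E
python3 - <<'E'
from h import *
for n,s,z,u in[('scene','disc',.09,(257.1,229.6)),('scene','h',.154,(256.2,213.4)),('top','h',.154,(284.8,196.4)),('top','disc',.09,(284.8,201.6)),('scene','m',.12,(417.2,212)),('top','m',.12,(157.6,241)),('scene','ball',.123,(293.6,237)),('top','ball',.123,(253,192.4))]:print(n,s,ray(n,u,z).round(4))
to(.562,-.022,.123)
E
```

```text
clock: 1.5
position: [0.4033, 0.2678, 0.2505]
ee_rot: [0.194, 0.981, 0.0, 0.0]
ft_force: [0.7, -1.1, -0.6]
grip_width: 0.499
clock: 2.5
position: [0.5588, -0.0252, 0.2503]
ee_rot: [0.196, 0.981, -0.0, 0.0]
ft_force: [-0.1, -0.0, -0.8]
grip_width: 0.497
scene disc [ 0.5599 -0.0213  0.09  ]
scene h [ 0.5631 -0.0203  0.154 ]
top h [ 0.5608 -0.023   0.154 ]
top disc [ 0.5596 -0.0249  0.09  ]
scene m [0.4665 0.2898 0.12  ]
top m [0.4632 0.2851 0.12  ]
scene ball [0.5807 0.0578 0.123 ]
top ball [0.578  0.0536 0.123 ]
t 2.5 pos [ 0.5588 -0.0252  0.2503] toolz [ 0.    -0.001 -1.   ] grip 0.497 F [-0.1 -0.  -0.8]
frac [-0.011  0.029  0.849]
```

```bash
python3 -m jog '[{"offset":[-0.01,0.02,0.12],"rotation":[0,0,0],"fingers":0},{"offset":[0,0,0.2],"rotation":[0,0,0],"fingers":0},{"offset":[0,0,0.12],"rotation":[0,0,0],"fingers":0},{"offset":[0,0,0],"rotation":[0,0,0],"fingers":0}]'
python3 - <<'E'
from h import *
to(.561,-.0225,.123)
a=snap('scene','s1.png');b=snap('top','t1.png')
c=np.hstack([cv2.resize(a[170:270,215:315],None,fx=4,fy=4,interpolation=2),cv2.resize(b[150:250,235:335],None,fx=4,fy=4,interpolation=2)])
cv2.imwrite('pics/z1.png',c[:,:,::-1])
E
```

```text
clock: 3.0
position: [0.5604, -0.0175, 0.1827]
ee_rot: [0.193, 0.981, -0.0, -0.001]
ft_force: [0.3, 0.6, -0.2]
grip_width: 0.501
t 3.0 pos [ 0.5604 -0.0175  0.1827] toolz [-0.003 -0.    -1.   ] grip 0.501 F [ 0.3  0.6 -0.2]
frac [-0.017 -0.029  0.398]
```

View pics/z1.png

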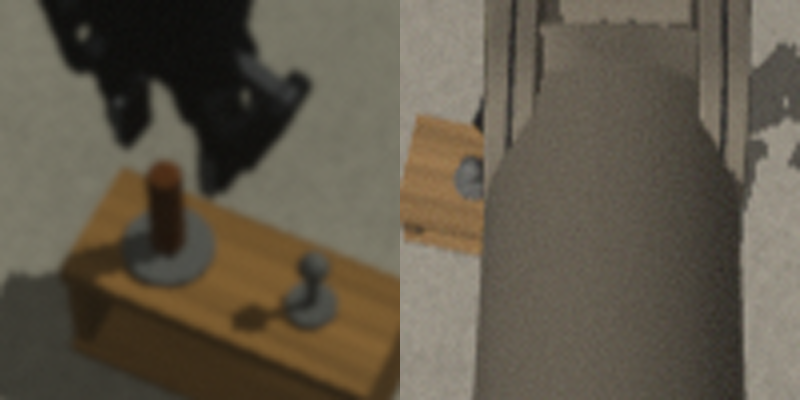

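The fingers straddle the handle in the scene view, with tips at about (247,206) and (268,217) and the handle top at (256,213). The stirrer stands clear of them. I'll descend.

```bash
python3 -m jog '[{"offset":[-0.015,-0.03,0],"rotation":[0,0,0],"fingers":0},{"offset":[0,0,0.1],"rotation":[0,0,0],"fingers":0},{"offset":[0,0,0.12],"rotation":[0,0,0],"fingers":0},{"offset":[0,0,0.11],"rotation":[0,0,0],"fingers":0},{"offset":[0,0,0.065],"rotation":[0,0,0],"fingers":0},{"offset":[0,0,0],"rotation":[0,0,0],"fingers":0},{"offset":[0,0,0],"rotation":[0,0,0],"fingers":0}]' 40
python3 -c "
from h import *
to(.561,-.0225,.123)"
```

```text
clock: 3.98
position: [0.5622, -0.0233, 0.1255]
ee_rot: [0.193, 0.981, 0.0, 0.0]
ft_force: [-0.4, -0.7, 0.1]
grip_width: 0.498
t 3.975 pos [ 0.5622 -0.0233  0.1255] toolz [ 0.001  0.    -1.   ] grip 0.498 F [-0.4 -0.7  0.1]
frac [0.009 0.002 0.016]
```

```bash
python3 -m jog '[{"offset":[0,0,0],"rotation":[0,0,0],"fingers":-0.4},{"offset":[0,0,0],"rotation":[0,0,0],"fingers":-0.6},{"offset":[0,0,0],"rotation":[0,0,0],"fingers":-1},{"offset":[0,0,0],"rotation":[0,0,0],"fingers":-1},{"offset":[0,0,0],"rotation":[0,0,0],"fingers":-1},{"offset":[0,0,0],"rotation":[0,0,0],"fingers":-1}]' 40
python3 -c "
from h import *
to(.561,-.0225,.123)"
```

```text
clock: 4.72
position: [0.5622, -0.0232, 0.1256]
ee_rot: [0.193, 0.981, 0.0, 0.0]
ft_force: [-1.1, 0.2, 5.7]
grip_width: 0.201
t 4.725 pos [ 0.5622 -0.0232  0.1256] toolz [ 0.001  0.    -1.   ] grip 0.201 F [-1.1  0.2  5.7]
frac [0.009 0.001 0.017]
```

```bash
python3 -m jog '[{"offset":[0,0,-0.05],"rotation":[0,0,0],"fingers":-1},{"offset":[0,0,-0.15],"rotation":[0,0,0],"fingers":-1},{"offset":[0,0,-0.2],"rotation":[0,0,0],"fingers":-1},{"offset":[0,0,-0.25],"rotation":[0,0,0],"fingers":-1},{"offset":[0,0,-0.25],"rotation":[0,0,0],"fingers":-1},{"offset":[0,0,-0.25],"rotation":[0,0,0],"fingers":-1},{"offset":[0,0,-0.15],"rotation":[0,0,0],"fingers":-1},{"offset":[0,0,0],"rotation":[0,0,0],"fingers":-1}]' 40
python3 - <<'E'
from h import *
to(.465,.2875,.32)
a=snap('scene','s2.png')
cv2.imwrite('pics/z2.png',cv2.resize(a[80:280,200:340,::-1],None,fx=3,fy=3,interpolation=2))
for z in (-.1116,-.0406,-.0356,0):print(z,proj('scene',manip.get_obs()['position']+[0,0,z]).round(1))
E
```

```text
clock: 5.72
position: [0.5624, -0.0234, 0.3216]
ee_rot: [0.193, 0.981, 0.001, 0.001]
ft_force: [0.4, 0.1, 0.0]
grip_width: 0.198
t 5.725 pos [ 0.5624 -0.0234  0.3216] toolz [ 0.003  0.    -1.   ] grip 0.198 F [0.4 0.1 0. ]
frac [1.387 1.671 0.01 ]
-0.1116 [253.9 196. ]
-0.0406 [252.4 171.7]
-0.0356 [252.3 169.8]
0 [251.5 156.1]
```

View pics/z2.png

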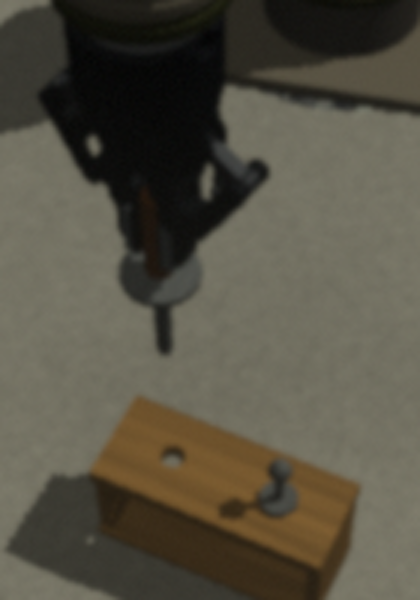

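The infuser is out and upright, with its tip at about (255,197) against a predicted (254,196). The stirrer is still in the rack. Next I carry it to above the flask.

```bash
python3 -m jog '[{"offset":[0.08,0.095,0],"rotation":[0,0,0],"fingers":-1},{"offset":[0.16,0.2,0],"rotation":[0,0,0],"fingers":-1},{"offset":[0.22,0.265,0],"rotation":[0,0,0],"fingers":-1},{"offset":[0.22,0.265,0],"rotation":[0,0,0],"fingers":-1},{"offset":[0.22,0.265,0],"rotation":[0,0,0],"fingers":-1},{"offset":[0.22,0.265,0],"rotation":[0,0,0],"fingers":-1},{"offset":[0.17,0.2,0],"rotation":[0,0,0],"fingers":-1},{"offset":[0.09,0.11,0],"rotation":[0,0,0],"fingers":-1}]'
python3 -m jog '[{"offset":[0,0,0.2],"rotation":[0,0,0],"fingers":-1},{"offset":[0,0,0.15],"rotation":[0,0,0],"fingers":-1},{"offset":[0,0,0],"rotation":[0,0,0],"fingers":-1},{"offset":[0,0,0],"rotation":[0,0,0],"fingers":-1}]'
python3 - <<'E'
from h import *
to(.465,.2875,.1606)
a=snap('scene','s3.png');b=snap('top','t3.png')
for n in('scene','top'):
  print(n,manip.recognise(n,'flask_mouth')[:1])
  for z in (-.1116,-.0406):print(z,proj(n,manip.get_obs()['position']+[0,0,z]).round(1))
c=np.hstack([cv2.resize(a[140:260,360:460],None,fx=4,fy=4,interpolation=2),cv2.resize(b[170:290,100:200],None,fx=4,fy=4,interpolation=2)])
cv2.imwrite('pics/z3.png',c[:,:,::-1])
E
```

```text
clock: 6.78
position: [0.4636, 0.2881, 0.3185]
ee_rot: [0.192, 0.981, -0.001, -0.001]
ft_force: [0.8, -1.0, -0.9]
grip_width: 0.202
clock: 7.28
position: [0.4655, 0.2859, 0.2683]
ee_rot: [0.194, 0.981, 0.0, 0.0]
ft_force: [-0.1, 0.2, -0.3]
grip_width: 0.198
t 7.275 pos [0.4655 0.2859 0.2683] toolz [ 0.001  0.    -1.   ] grip 0.198 F [-0.1  0.2 -0.3]
frac [0.007 0.008 0.718]
scene [{'bbox': [388.0, 204.6, 426.9, 254.2], 'conf': 0.8}]
-0.1116 [420.  200.7]
-0.0406 [429.5 178.3]
top [{'bbox': [148.5, 228.8, 182.5, 258.7], 'conf': 0.84}]
-0.1116 [153.  238.7]
-0.0406 [144.4 235.7]
```

View pics/z3.png

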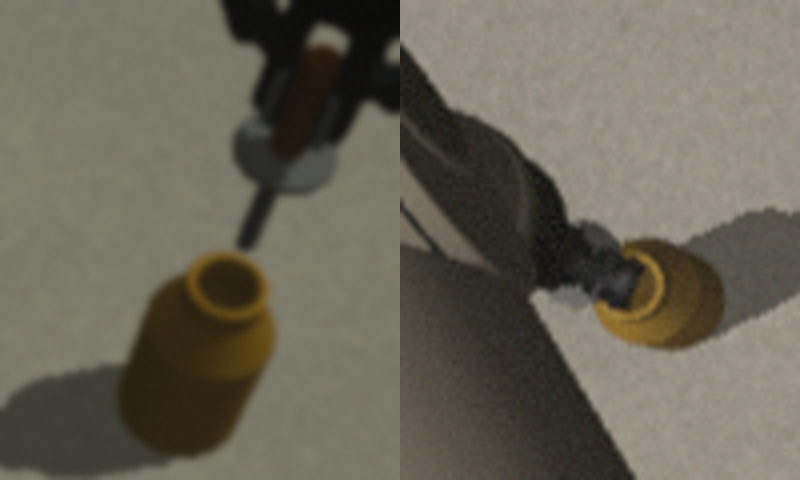

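Run:
```python
from h import *
to(.465,.2875,.1606)
print(ray('scene',(421.2,201),.1567),ray('scene',(417.2,211.5),.12))
```

```text
t 7.475 pos [0.4654 0.2865 0.2684] toolz [ 0.001  0.001 -1.   ] grip 0.197 F [ 0.2  0.6 -0.6]
frac [0.005 0.005 0.719]
[0.46550313 0.28871496 0.1567    ] [0.46522392 0.2897259  0.12      ]
```

The stem tip at about (421,201) is within about 1 mm of the mouth axis at (417,211.5). I'll lower it to just above the rim.

```bash
python3 -m jog '[{"offset":[0.003,0.008,0.07],"rotation":[0,0,0],"fingers":-1},{"offset":[0,0,0.12],"rotation":[0,0,0],"fingers":-1},{"offset":[0,0,0.12],"rotation":[0,0,0],"fingers":-1},{"offset":[0,0,0.12],"rotation":[0,0,0],"fingers":-1},{"offset":[0,0,0.12],"rotation":[0,0,0],"fingers":-1},{"offset":[0,0,0.08],"rotation":[0,0,0],"fingers":-1},{"offset":[0,0,0],"rotation":[0,0,0],"fingers":-1},{"offset":[0,0,0],"rotation":[0,0,0],"fingers":-1}]'
python3 - <<'E'
from h import *
to(.4655,.2885,.1606)
a=snap('scene','s4.png');b=snap('top','t4.png')
c=np.hstack([cv2.resize(a[150:270,360:460],None,fx=4,fy=4,interpolation=2),cv2.resize(b[170:290,100:200],None,fx=4,fy=4,interpolation=2)])
cv2.imwrite('pics/z4.png',c[:,:,::-1])
E
```

```text
clock: 8.48
position: [0.4654, 0.2879, 0.1737]
ee_rot: [0.193, 0.981, 0.0, 0.0]
ft_force: [0.0, 0.0, -0.7]
grip_width: 0.202
t 8.475 pos [0.4654 0.2879 0.1737] toolz [ 0.001  0.001 -1.   ] grip 0.202 F [ 0.   0.  -0.7]
frac [0.001 0.004 0.087]
```

View pics/z4.png

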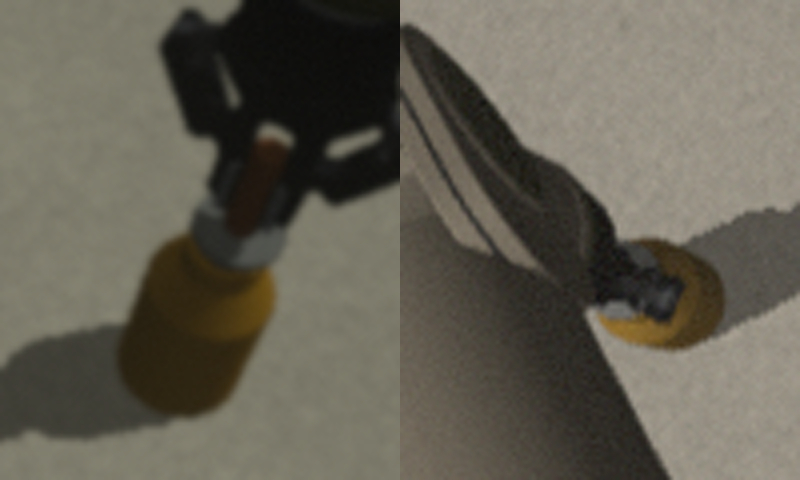

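The stem is inside the mouth, and the disc at about (419,209) sits just above the rim. The flask has not moved. I'll ease down and watch the force.

```bash
python3 -m jog '[{"offset":[0,0.003,0.025],"rotation":[0,0,0],"fingers":-1},{"offset":[0,0,0.025],"rotation":[0,0,0],"fingers":-1},{"offset":[0,0,0.02],"rotation":[0,0,0],"fingers":-1},{"offset":[0,0,0],"rotation":[0,0,0],"fingers":-1},{"offset":[0,0,0],"rotation":[0,0,0],"fingers":-1}]'; python3 -m jog '[{"offset":[0,0,0.007],"rotation":[0,0,0],"fingers":-1},{"offset":[0,0,0],"rotation":[0,0,0],"fingers":-1}]'
```

```text
clock: 9.2
position: [0.4652, 0.2881, 0.1626]
ee_rot: [0.193, 0.981, 0.0, 0.0]
ft_force: [-0.3, 0.5, -1.0]
grip_width: 0.194
clock: 9.45
position: [0.4652, 0.288, 0.1615]
ee_rot: [0.193, 0.981, 0.0, -0.0]
ft_force: [1.1, 0.6, -0.0]
grip_width: 0.199
```

```bash
python3 -m jog '[{"offset":[0,0,0.007],"rotation":[0,0,0],"fingers":-1},{"offset":[0,0,0],"rotation":[0,0,0],"fingers":-1}]'; python3 -m jog '[{"offset":[0,0,0],"rotation":[0,0,0],"fingers":-1},{"offset":[0,0,0],"rotation":[0,0,0],"fingers":-1}]'
```

```text
clock: 9.7
position: [0.4653, 0.2881, 0.1605]
ee_rot: [0.193, 0.981, 0.0, 0.0]
ft_force: [0.1, 1.1, 0.4]
grip_width: 0.196
clock: 9.95
position: [0.4653, 0.2882, 0.1605]
ee_rot: [0.193, 0.981, 0.0, 0.0]
ft_force: [-0.2, 0.1, 0.4]
grip_width: 0.199
```

```bash
python3 -m jog '[{"offset":[0,0,0.006],"rotation":[0,0,0],"fingers":-1},{"offset":[0,0,0],"rotation":[0,0,0],"fingers":-1}]'; python3 -m jog '[{"offset":[0,0,0.006],"rotation":[0,0,0],"fingers":-1},{"offset":[0,0,0],"rotation":[0,0,0],"fingers":-1}]'
```

```text
clock: 10.2
position: [0.4654, 0.2882, 0.1604]
ee_rot: [0.193, 0.981, 0.0, 0.0]
ft_force: [-1.8, -1.3, 8.5]
grip_width: 0.196
clock: 10.45
position: [0.4657, 0.2884, 0.1603]
ee_rot: [0.193, 0.981, 0.001, 0.001]
ft_force: [-3.2, -1.9, 15.5]
grip_width: 0.2
```

The disc is on the rim. I'll take off the preload, release slowly and retreat straight up.

```bash
python3 -m jog '[{"offset":[0,0,-0.01],"rotation":[0,0,0],"fingers":-1},{"offset":[0,0,0],"rotation":[0,0,0],"fingers":-1}]' 20;  python3 -m jog '[{"offset":[0,0,0],"rotation":[0,0,0],"fingers":-0.5},{"offset":[0,0,0],"rotation":[0,0,0],"fingers":-0.4},{"offset":[0,0,0],"rotation":[0,0,0],"fingers":-0.2},{"offset":[0,0,0],"rotation":[0,0,0],"fingers":0},{"offset":[0,0,0],"rotation":[0,0,0],"fingers":0},{"offset":[0,0,0],"rotation":[0,0,0],"fingers":0}]'
python3 - <<'E'
from h import *
to(.4655,.2885,.1606)
a=snap('scene','s5.png')
cv2.imwrite('pics/z5.png',cv2.resize(a[140:260,350:470,::-1],None,fx=4,fy=4,interpolation=2))
E
```

```text
clock: 10.7
position: [0.4653, 0.2882, 0.1604]
ee_rot: [0.193, 0.981, 0.0, 0.0]
ft_force: [-0.8, -0.7, 5.0]
grip_width: 0.2
clock: 11.45
position: [0.4652, 0.2881, 0.1602]
ee_rot: [0.193, 0.981, 0.0, -0.0]
ft_force: [0.2, -0.2, 0.2]
grip_width: 0.498
t 11.45 pos [0.4652 0.2881 0.1602] toolz [-0.  0. -1.] grip 0.498 F [ 0.2 -0.2  0.2]
frac [-0.001  0.003 -0.003]
```

View pics/z5.png

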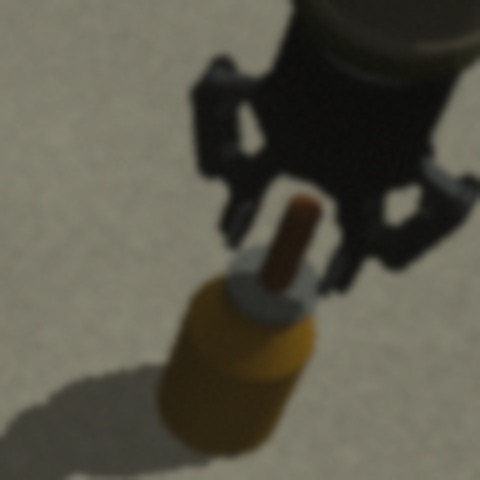

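The infuser is released, with the disc at about (418,211) on the rim, the handle upright and both fingers clear of it. Now I retreat.

```bash
python3 -m jog '[{"offset":[0,0,-0.05],"rotation":[0,0,0],"fingers":0},{"offset":[0,0,-0.12],"rotation":[0,0,0],"fingers":0},{"offset":[0,0,-0.2],"rotation":[0,0,0],"fingers":0},{"offset":[0,0,-0.25],"rotation":[0,0,0],"fingers":0},{"offset":[0,0,-0.25],"rotation":[0,0,0],"fingers":0},{"offset":[0,0,-0.1],"rotation":[0,0,0],"fingers":0},{"offset":[0,0,0],"rotation":[0,0,0],"fingers":0},{"offset":[0,0,0],"rotation":[0,0,0],"fingers":0}]'
python3 - <<'E'
from h import *
a=snap('scene','s6.png')
for q in ['infuser_grip','flask_mouth','stirrer_ball','capped_flask_center']:
    for d in manip.recognise('scene',q)[:1]: print(q,np.round(d['bbox'],1),round(d['conf'],2))
cv2.imwrite('pics/z6.png',cv2.resize(a[120:290,110:460,::-1],None,fx=2.25,fy=2.25,interpolation=2))
E
```

```text
clock: 12.5
position: [0.4648, 0.2878, 0.3044]
ee_rot: [0.193, 0.981, -0.001, -0.001]
ft_force: [-1.2, 0.6, -0.8]
grip_width: 0.498
infuser_grip [409.5 186.  430.4 221.8] 0.81
flask_mouth [386.8 209.7 427.  257.4] 0.88
stirrer_ball [286.9 234.2 299.4 254.1] 0.69
capped_flask_center [127.7 148.  169.1 206.5] 0.79
```

View pics/z6.png

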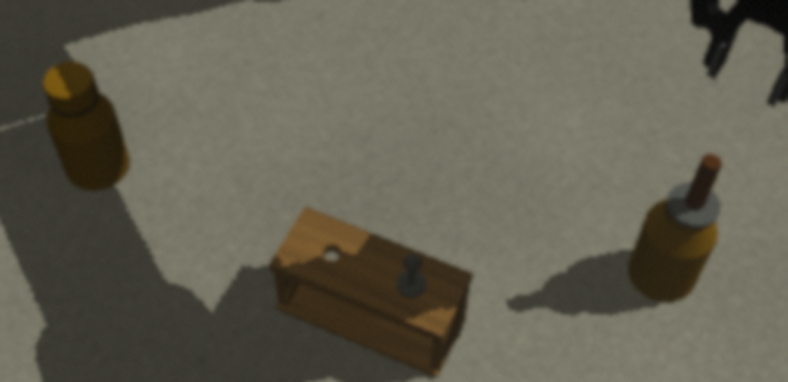

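The infuser sits in the flask with its disc on the rim at about (418,211). The stirrer at (293,240) and the capped flask are where they started, and the arm is clear.

```bash
python3 -c "
from workcell import manip
print(manip.hand_in())"
```

```text
the job is handed in; nothing more can be done
None
```

The infuser is in the open gold flask with its disc on the rim, and I handed the job in at about 12.5 s of the 37 s allowed. I lifted it from the rack by its handle and lowered it until the disc touched. I then pressed to about 15 N, eased off to 5 N and let go with the disc resting on the rim.

- **Final picture:** the infuser stands upright in the flask, and the flask has not tipped. The stirrer is still in the rack, the capped flask is where it was (both to within detector noise), and the gripper is well above everything.
- **Camera agreement:** the two cameras differed by about 3–5 mm on positions at first. A close look just before lowering put the stem tip within about 1 mm of the mouth axis.
- **Failed checks:** none failed. The second after hand-in could not be observed.

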